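# Reset a drawer divider to its next lock hole

## Task

Pull the drawer of the bench cabinet out to its stop. Then pull up the spring-loaded lock knob of the divider inside, slide the divider one hole to the left (as seen standing at the drawer's front) and let the pin go fully down into that next hole. Finish still gripping the knob, holding the pin engaged, with the drawer left fully open and the hammer, the wrench and the jar left alone.

Things in the scene. Friction and masses are not known exactly. Their poses are not given: they have to be found in the camera images.
- cabinet: Grey steel bench-top cabinet with one drawer, fixed to the bench: 260 deep (x) x 360 wide (y) x 150 high mm. Origin at bench height under the middle of its front face; its own -x axis points out of the front (the way the drawer comes out, roughly towards the robot), +y is to the left as seen from the front. Yaw varies. The drawer's 16 mm front panel lies on its front face.
- drawer_handle (a point): Middle of the drawer's level steel bar handle: round bar 10 mm diameter, 140 mm long along the cabinet's y (its two end stems at 65 mm either side of the middle), 118 mm above the bench, its centre line 42 mm in front of the drawer panel. The panel's upper edge is at 146 mm, the cabinet's top at 150 mm. Moves with the drawer.
- drawer (a joint): Drawer slide in m: 0 shut, 0.160 pulled out to its stop (towards the cabinet's -x). Starts between 0 and 0.03. Friction about 3 N.
- lock_knob (a point): Centre (half-way up) of the black upright round lock knob on the divider's steel sleeve: 26 mm diameter, 30 mm tall, 91 mm above the bench with the pin down. Reached only with the drawer out: then 80 mm in front of the cabinet's face and 80 mm behind the drawer panel. The 36 x 36 mm sleeve with its 21 mm collar ends 21 mm below the knob's centre; the 4 mm divider plate along x is lower still.
- plunger (a joint): Lift of the lock knob and its 9 mm pin in m: 0 pin fully down in a hole, 0.016 fully pulled up. A spring pushes it down with 5 N at 0 and 9 N at 0.016. The rounded pin tip clears the tube at 0.010; below that the pin locks the sleeve.
- sleeve (a joint): Slide of the sleeve with the divider plate along the perforated square tube that crosses the drawer, in m: 0 at the starting hole, growing to the left (cabinet's +y); holes every 0.040 (at -0.040, 0, 0.040, 0.080, 0.120). The next hole to the left is at 0.040. Holes are 12 mm wide, so the engaged pin has about 1.5 mm play either way. Sliding friction about 1 N.
- next_hole (a point): Mouth of the hole next to the left of the starting hole, in the tube's upper face, on the middle line of the cabinet's width; 57 mm above the bench; moves with the drawer. With the pin in it the knob's centre is 34 mm above this point.
- hammer_mid (a point): Bystander: hammer, 260 mm, lying on the bench to the left of the cabinet; the point is on it near its middle.
- wrench_mid (a point): Bystander: open-ended wrench, 190 mm, lying on the bench to the right of the cabinet; the point is on it near its middle.
- jar_mid (a point): Bystander: closed glass jar, 56 mm diameter, 75 mm tall, standing near the middle (front to back) of the cabinet's top; the point is its centre.

How it is judged:
By the outcome, as a careful person would: the job done as asked, in the order asked, and still so for the second after the job is handed in, while the arm keeps its last pose, push and grip.
It also fails if it takes over 51 s, if anything falls off the work surface, if the arm or the gripper's body presses on something with over 40 N, if the wrist force passes 120 N, or if a joint passes its speed limit or range.

## Robot

A 6-joint arm with a two-finger parallel gripper is mounted at the origin on the work surface. World frame = base frame: x ahead of the robot, y to its left, z up, the work surface at z = 0. Lengths are in m, angles in rad, forces in N, time in s.
With the tool pointing down it reaches from about 0.25 to 0.775 m from the base axis. Payload 4 kg.
Tool frame: the origin (TCP) lies between the finger pads; the fingertips stand 14 mm ahead of it and the grasp point (between the pads) lies 5 mm behind it (robot.tips_ahead is the distance from the TCP to the fingertips, in m); z points along the fingers, y is the direction in which the jaws open and shut (so a half turn about z gives the same grasp; the last joint's range is limited). The gripper opens to 94 mm and grips with 3 to 60 N. Pads are 16 mm wide; open, the fingers measure 119 mm over their backs; the gripper's body (75 mm by 177 mm) begins 78 mm behind the grasp point.
Start: joints at [1.146, 0.087, 1.371, -0, 1.684, -0.103], TCP at [0.174, 0.522, 0.22] pointing down, gripper open.
Joint ranges: [-3.1, 3.1], [-0.76, 2.03], [0.27, 2.55], [-1.08, 4.22], [0.17, 2.65], [-2.57, 2.57]. Speed limits (rad/s): [2.79, 2.79, 3.14, 3.14, 3.14, 3.14].

## Interface

Orientations are given as [roll, pitch, yaw] about the fixed x, y, z axes, in that order (R = Rz(yaw) Ry(pitch) Rx(roll)).
In Python, from bench import robot, optics, job gives the robot as it stands.
- The arm moves only by the tool apply_moves, never from a script. Its argument "moves" is a list of rows, each a list of 3 entries, a list of its own where there are three numbers: the shift along the tool's x, y, z in cm, then the turn, a rotation vector about the tool's x, y, z in rad, then the opening, from 0 (shut) to 1 (fully open). In form: [[[tx, ty, tz], [rx, ry, rz], grip], ...]. A call has exactly 10 rows; each row is the pose to reach, as a shift and turn from the pose commanded when the call began, along the tool's axes at that moment; what a row does not reach only later rows make up. A row lasts 1/12 s, in which the tool goes at most 41.7 mm and 7.16 degrees, less where a joint would pass 70% of its speed; a pose out of reach is approached as far as the arm can. A call with a gripper value outside its range is refused whole. The fingers move at their own pace and stop on an object; the grip force is fixed at half the most. Time passes only in rows, so rows that repeat a pose let the fingers close, or fill a call up. It gives the time, the measured TCP pose, the force and the opening at its end, in the units of the state.
- robot.get_obs(): the state, without advancing time (a new reading comes with each control period).
- optics.snapshot(name): name is "scene" or "side" or "wrist"; returns the picture (400x640x3 uint8, red, green, blue); there is no depth.
- optics.get_calibration(name): a dict with "fx", "fy", "cx", "cy" (pixels), "rvec" (rotation vector, rad) and "tvec" (3), from world to camera coordinates, as OpenCV has them. Camera axes: x right, y down, z forward; pixel columns grow to the right and rows downward; lengths in m; the calibration is good to about 2 mm. A picture is of the moment at which its call begins: read the wrist's pose just before it. get_calibration takes no time and is no camera call; for the wrist camera it gives the pose at the moment of the call.
- job.close_job(): hands the job in, once; it reports no verdict.
The state is a dict: "time": time; "joint_positions": joint angles; "qvel": joint speeds; "joint_torque": joint torques, N m; "tool_pos": TCP position; "ee_rot": TCP orientation; "wrist_force": force on the tool from outside, world axes, zero at the start; "wrist_torque": the same for the moment, N m; "width": finger opening in m.
Only numpy, scipy, OpenCV 4.12 (cv2) and the standard library are available. Lean on these libraries where they do the work, as an engineer would, in place of code of your own. Each camera call takes 0.05 s, during which the arm holds its last target.

## Working session

There is one attempt and no reset: what is moved stays moved. The work goes in short steps, Python scripts to look and compute and a tool call to move; the robot and the scene stay as the last step left them, time stands still between calls to the robot, and variables do not carry over. Pictures are saved under pics/ and viewed, and the job is handed in when it is done.

Besides the shell and the picture viewer there is one more tool, called after "Request:" by a JSON object that holds its "api" and its "payload", one argument or row to a line. apply_moves: Moves the arm, as the interface text tells. Its arguments: {"type":"object","properties":{"moves":{"type":"array"}},"required":["moves"]}

```bash
ls; mkdir -p pics
python3 - <<'E'
from bench import robot, optics, job
import cv2
print(robot.get_obs())
for n in ["scene","side","wrist"]:
    print(n,optics.get_calibration(n))
    im=optics.snapshot(n); cv2.imwrite(f"pics/{n}0.png",im[:,:,::-1])
E
```

```text
pics
{'time': 0.0, 'joint_positions': array([ 1.14590784e+00,  8.79373039e-02,  1.37224588e+00, -1.50841391e-06,
        1.68361181e+00, -1.03081697e-01]), 'qvel': array([ 1.35029497e-03, -1.21317474e-03,  2.12353864e-05,  3.39620993e-04,
       -2.84732820e-04, -1.66891250e-03]), 'joint_torque': array([ 1.88344333e-03, -3.40193582e+01, -3.02421927e+01,  7.19947717e-02,
        3.31548590e-02, -1.75135842e-04]), 'tool_pos': array([0.17373276, 0.52128763, 0.21831808]), 'ee_rot': array([-3.13940185e+00, -2.25127689e-04,  2.81978545e+00]), 'wrist_force': array([ 0.74266114, -0.69791068, -0.04574881]), 'wrist_torque': array([ 0.04103498, -0.00058883, -0.06033278]), 'width': 0.09413194553727532}
scene {'fx': 401.35845786177214, 'fy': 401.35845786177214, 'cx': 322.5606559788015, 'cy': 199.57283933427502, 'rvec': array([ 2.05972608,  1.29620273, -0.51469172]), 'tvec': array([-0.28596361, -0.35023727,  1.86682871])}
side {'fx': 480.8688073429132, 'fy': 480.8688073429132, 'cx': 313.90936271070444, 'cy': 198.10377675524546, 'rvec': array([ 2.32000801, -0.27301943,  0.12046098]), 'tvec': array([-0.63657503,  0.17066841,  1.39599103])}
wrist {'fx': 356.13833833614694, 'fy': 356.13833833614694, 'cx': 320.111997595012, 'cy': 196.2265243070224, 'rvec': array([-2.3605062 , -1.70050998, -0.23260293]), 'tvec': array([-0.54902257, -0.0265351 ,  0.39199768])}
```

View pics/scene0.png

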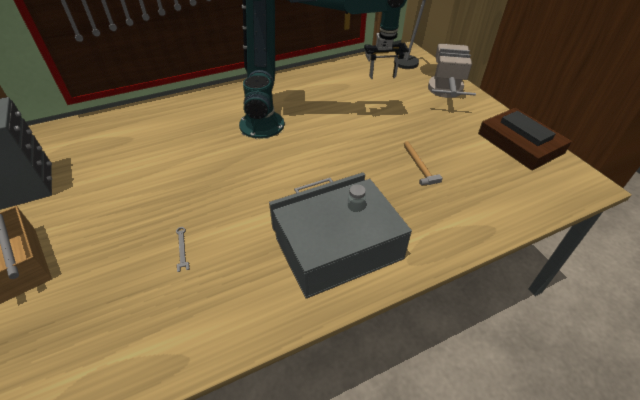

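View pics/side0.png

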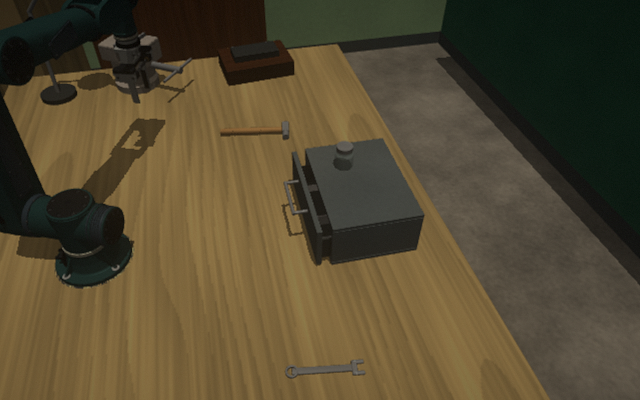

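View pics/wrist0.png

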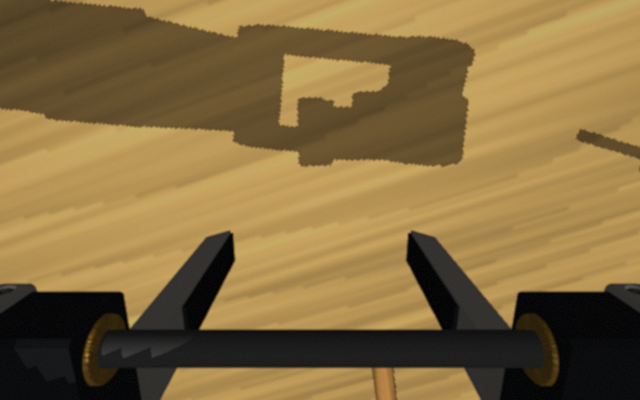

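Scene and side show the cabinet with its drawer slightly open: scene top corners around (275,205)…(408,230), handle near (312,184). In the side view the handle is near (291,197). The wrist sees only the bench. I'll zoom in to pick the corners.

Run:
```python
import cv2
a=cv2.imread("pics/scene0.png")[165:300,260:420]; cv2.imwrite("pics/scene0z.png",cv2.resize(a,None,fx=4.4,fy=4.4,interpolation=cv2.INTER_CUBIC))
a=cv2.imread("pics/side0.png")[130:270,275:435]; cv2.imwrite("pics/side0z.png",cv2.resize(a,None,fx=4,fy=4,interpolation=cv2.INTER_CUBIC))
```

```text
(no output)
```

View pics/scene0z.png

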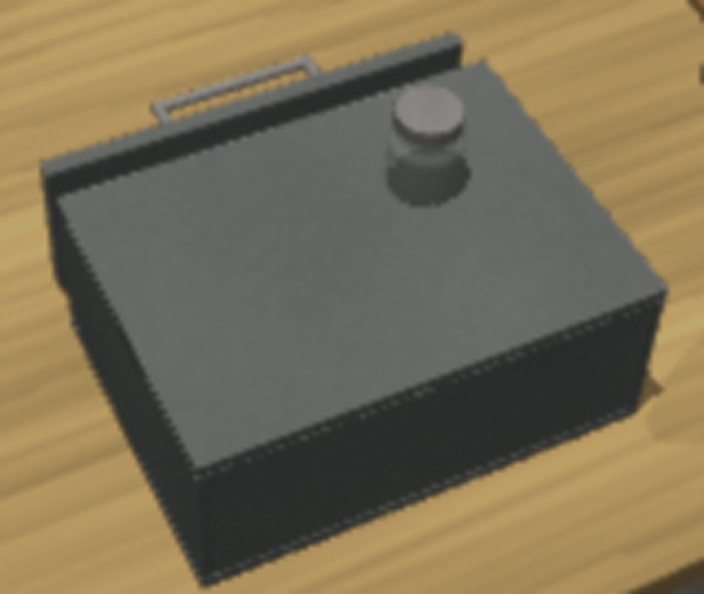

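View pics/side0z.png

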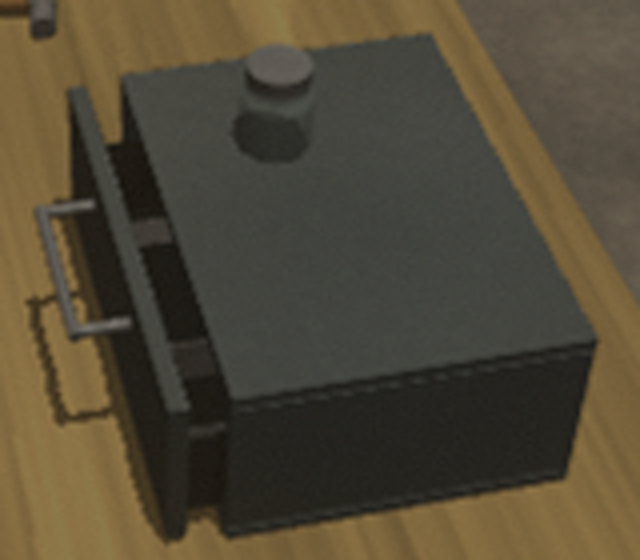

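```bash
cat > h.py <<'E'
import numpy as np, cv2
from scipy.optimize import least_squares
from scipy.spatial.transform import Rotation as R
def proj(c,P):
    return cv2.projectPoints(np.asarray(P,float).reshape(-1,3),c["rvec"],c["tvec"],np.array([[c["fx"],0,c["cx"]],[0,c["fy"],c["cy"]],[0,0,1]]),None)[0].reshape(-1,2)
def cab2w(p,P):
    c,s=np.cos(p[2]),np.sin(p[2]); P=np.asarray(P,float)
    return np.stack([p[0]+c*P[:,0]-s*P[:,1],p[1]+s*P[:,0]+c*P[:,1],P[:,2]],1)
E
python3 - <<'E'
from h import *
from bench import optics
cs=optics.get_calibration("scene"); cd=optics.get_calibration("side")
zs=np.array([[60,200],[485,62],[664,290],[200,470],[155,108],[310,62]]);zs=(zs+.5)/4.4-.5+[260,165]
zd=np.array([[232,403],[122,76],[432,36],[596,343],[75,335],[40,210]]);zd=(zd+.5)/4-.5+[275,130]
def pts(p):
    hx=-.016-.042-p[3]
    return cab2w(p,[[0,-.18,.15],[0,.18,.15],[.26,.18,.15],[.26,-.18,.15],[hx,-.067,.118],[hx,.067,.118]])
def f(p): return np.r_[(proj(cs,pts(p))-zs).ravel(),(proj(cd,pts(p))-zd).ravel()]
r=least_squares(f,[.5,.0,0,.02],x_scale=[.1,.1,.1,.01],loss='soft_l1')
print(r.x, np.degrees(r.x[2])); print(f(r.x).reshape(-1,2).round(1))
for d in ([0,2]):pass
p=r.x
hx=-.058-p[3]
print("handle",cab2w(p,[[hx,0,.118]]), "knob open",cab2w(p,[[-.08,-.04,.091],[-.08,0,.091],[-.218,0,.118]]))
E
```

```text
[ 0.66397132 -0.00661036 -0.01831244  0.02761886] -1.0492253800278
[[-1.8 -1. ]
 [-0.6 -0.9]
 [ 0.5 -0.2]
 [-2.2 -0.4]
 [-0.4 -0. ]
 [-0.9 -0.3]
 [ 0.1 -1.2]
 [ 0.1 -1. ]
 [ 0.6 -1.4]
 [ 1.3 -1.1]
 [-0.  -0.5]
 [ 0.5 -0.1]]
handle [[ 0.57836681 -0.00504255  0.118     ]] knob open [[ 0.58325227 -0.04513874  0.091     ]
 [ 0.58398473 -0.00514544  0.091     ]
 [ 0.44600787 -0.00261847  0.118     ]]
```

Residuals are 1–2 px (scene 4.6 mm/px, side 3 mm/px), and the drawer at about 0.0276 falls inside its allowed range. I'll go above the handle with the jaws along cabinet x, then refine with the wrist camera.

```bash
cat >> h.py <<'E'
def Rd(yaw): return R.from_euler('xyz',[np.pi,0,yaw])
def rel(o,pos,yaw):
    Rc=R.from_euler('xyz',o['ee_rot']); d=Rc.inv().apply(np.array(pos)-o['tool_pos'])*100
    rv=(Rc.inv()*Rd(yaw)).as_rotvec()
    return d.round(2),rv.round(4)
E
python3 - <<'E'
from h import *
from bench import robot,optics
o=robot.get_obs(); c=optics.get_calibration("wrist")
Rc=R.from_euler('xyz',o['ee_rot']); Cw=R.from_rotvec(c['rvec']).inv()
print("cam in tool",Rc.inv().apply(-Cw.apply(c['tvec'])-o['tool_pos']), "cam axes in tool",(Rc.inv()*Cw).as_matrix().round(2))
y=np.pi/2-.0183
print(rel(o,[.578,-.005,.26],y))
print(rel(o,[.50,-.004,.26],y))
E
```

```text
cam in tool [ 0.0801868  -0.00019279 -0.16525527] cam axes in tool [[-0.   -0.96 -0.27]
 [ 1.   -0.    0.  ]
 [-0.   -0.27  0.96]]
(array([-54.99, -37.16,  -4.09]), array([-1.6000e-03,  9.0000e-04,  1.2673e+00]))
(array([-47.56, -39.53,  -4.08]), array([-1.6000e-03,  9.0000e-04,  1.2673e+00]))
```

Request:
{"api": "apply_moves", "payload": {
  "moves": [
    [[-27, -18.5, -4], [0, 0, 0.75], 0.45],
    [[-27, -18.5, -4], [0, 0, 0.75], 0.45],
    [[-27, -18.5, -4], [0, 0, 0.75], 0.45],
    [[-27, -18.5, -4], [0, 0, 0.75], 0.45],
    [[-27, -18.5, -4], [0, 0, 0.75], 0.45],
    [[-27, -18.5, -4], [0, 0, 0.75], 0.45],
    [[-27, -18.5, -4], [0, 0, 0.75], 0.45],
    [[-27, -18.5, -4], [0, 0, 0.75], 0.45],
    [[-27, -18.5, -4], [0, 0, 0.75], 0.45],
    [[-27, -18.5, -4], [0, 0, 0.75], 0.45]
  ]
}}

```text
time: 0.98
tool_pos: [0.3725, 0.2595, 0.2595]
ee_rot: [3.142, -0.0, 2.065]
wrist_force: [-0.6, -0.2, -0.8]
width: 0.0425
```

Run:
```python
from h import *
from bench import robot
o=robot.get_obs();print(o['time'],o['tool_pos'],o['ee_rot'],o['width'],o['qvel'].round(2))
print(rel(o,[.578,-.005,.23],np.pi/2-.0183))
```

```text
0.9833 [0.37250893 0.25948326 0.25947498] [ 3.14155757e+00 -4.34152936e-04  2.06520441e+00] 0.04250162133084759 [0.06 0.   0.01 0.02 0.   0.01]
(array([-33.03,   5.54,   2.93]), array([-1.000e-04, -4.000e-04,  5.127e-01]))
```

Request:
{"api": "apply_moves", "payload": {
  "moves": [
    [[-33, 5.5, 3], [0, 0, 0.513], 0.45],
    [[-33, 5.5, 3], [0, 0, 0.513], 0.45],
    [[-33, 5.5, 3], [0, 0, 0.513], 0.45],
    [[-33, 5.5, 3], [0, 0, 0.513], 0.45],
    [[-33, 5.5, 3], [0, 0, 0.513], 0.45],
    [[-33, 5.5, 3], [0, 0, 0.513], 0.45],
    [[-33, 5.5, 3], [0, 0, 0.513], 0.45],
    [[-33, 5.5, 3], [0, 0, 0.513], 0.45],
    [[-33, 5.5, 3], [0, 0, 0.513], 0.45],
    [[-33, 5.5, 3], [0, 0, 0.513], 0.45]
  ]
}}

```text
time: 1.82
tool_pos: [0.5781, -0.0024, 0.2273]
ee_rot: [-3.138, -0.001, 1.556]
wrist_force: [0.2, 0.3, -1.1]
width: 0.0424
```

Run:
```python
from h import *
from bench import robot,optics
o=robot.get_obs();print(o['time'],o['tool_pos'],o['ee_rot'],o['width'])
c=optics.get_calibration("wrist"); im=optics.snapshot("wrist")
o=robot.get_obs();print(o['time'],o['tool_pos'],o['ee_rot'],o['width'])
cv2.imwrite("pics/wrist1.png",im[:,:,::-1]); print(c)
p=[0.664,-.0066,-.0183,.0276]
P=cab2w(p,[[-.0856,-.067,.118],[-.0856,.067,.118],[-.0436,-.067,.146],[-.0276,0,.146],[0,0,.15]])
print(proj(c,P).round(0))
```

```text
1.8167 [ 0.57805613 -0.00238078  0.22727326] [-3.13767421e+00 -1.17762794e-03  1.55584042e+00] 0.04238486374959057
1.8667 [ 0.57753031 -0.00113842  0.22825158] [-3.13890890e+00 -1.47637982e-03  1.55768131e+00] 0.04223231114031888
{'fx': 356.13833833614694, 'fy': 356.13833833614694, 'cx': 320.111997595012, 'cy': 196.2265243070224, 'rvec': array([-2.86887144,  0.0215936 ,  0.00846796]), 'tvec': array([-0.57583997, -0.02393682,  0.40321306])}
[[322. 277.]
 [323. 117.]
 [376. 295.]
 [403. 213.]
 [442. 215.]]
```

View pics/wrist1.png

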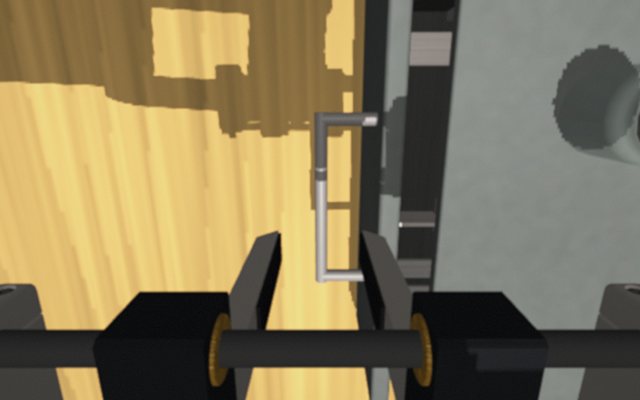

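The wrist view confirms the fit: the bar is at column ~321 (predicted 322) and the stems at rows ~119 and 275 (predicted 117 and 277). The right finger clears the panel. I'll descend and grip.

Request:
{"api": "apply_moves", "payload": {
  "moves": [
    [[0, 0, 2.5], [0, 0, 0], 0.45],
    [[0, 0, 5], [0, 0, 0], 0.45],
    [[0, 0, 7.5], [0, 0, 0], 0.45],
    [[0, 0, 9.5], [0, 0, 0], 0.45],
    [[0, 0, 11], [0, 0, 0], 0.45],
    [[0, 0, 11.5], [0, 0, 0], 0.45],
    [[0, 0, 11.5], [0, 0, 0], 0.0],
    [[0, 0, 11.5], [0, 0, 0], 0.0],
    [[0, 0, 11.5], [0, 0, 0], 0.0],
    [[0, 0, 11.5], [0, 0, 0], 0.0]
  ]
}}

```text
time: 2.7
tool_pos: [0.5787, -0.0021, 0.1165]
ee_rot: [3.138, 0.0, 1.557]
wrist_force: [0.4, 0.1, -0.5]
width: 0.0193
```

Run:
```python
from h import *
from bench import robot
o=robot.get_obs();print(o['time'],o['tool_pos'],o['ee_rot'],o['width'],o['wrist_force'])
t=cab2w([0.664,-.0066,-.0183],[[-.218,0.004,.114]])[0]
print(t,rel(o,t,np.pi/2-.0183))
```

```text
2.7 [ 0.5787345  -0.00214889  0.11646088] [3.13818612e+00 1.11349213e-04 1.55741072e+00] 0.019311904177571115 [ 0.35163822  0.12225078 -0.5177692 ]
[0.4461097  0.00138851 0.114     ] (array([  0.18, -13.27,   0.2 ]), array([0.0034, 0.0001, 0.0049]))
```

Request:
{"api": "apply_moves", "payload": {
  "moves": [
    [[0, 0, 0], [0, 0, 0], 0.0],
    [[0, 0, 0], [0, 0, 0], 0.0],
    [[0, 0, 0], [0, 0, 0], 0.0],
    [[0, -0.7, 0], [0, 0, 0], 0.0],
    [[0, -2.2, 0], [0, 0, 0], 0.0],
    [[0, -4, 0], [0, 0, 0], 0.0],
    [[0, -6, 0], [0, 0, 0], 0.0],
    [[0.05, -8, 0], [0, 0, 0], 0.0],
    [[0.05, -9.5, 0], [0, 0, 0], 0.0],
    [[0.05, -10.5, 0], [0, 0, 0], 0.0]
  ]
}}

```text
time: 3.53
tool_pos: [0.4729, -0.0011, 0.1157]
ee_rot: [3.137, 0.001, 1.556]
wrist_force: [3.4, -0.9, 2.8]
width: 0.0092
```

Request:
{"api": "apply_moves", "payload": {
  "moves": [
    [[0, -0.5, 0], [0, 0, 0], 0.0],
    [[0, -0.9, 0], [0, 0, 0], 0.0],
    [[0, -1.3, 0], [0, 0, 0], 0.0],
    [[0, -1.6, 0], [0, 0, 0], 0.0],
    [[0, -1.9, 0], [0, 0, 0], 0.0],
    [[0, -2.2, 0], [0, 0, 0], 0.0],
    [[0, -2.4, 0], [0, 0, 0], 0.0],
    [[0, -2.6, 0], [0, 0, 0], 0.0],
    [[0, -2.6, 0], [0, 0, 0], 0.0],
    [[0, -2.6, 0], [0, 0, 0], 0.0]
  ]
}}

```text
time: 4.37
tool_pos: [0.4479, -0.0007, 0.1157]
ee_rot: [3.139, 0.001, 1.557]
wrist_force: [0.7, -1.2, 7.2]
width: 0.0089
```

Request:
{"api": "apply_moves", "payload": {
  "moves": [
    [[0, -0.1, 0], [0, 0, 0], 0.0],
    [[0, -0.2, 0], [0, 0, 0], 0.0],
    [[0, -0.3, 0], [0, 0, 0], 0.0],
    [[0, -0.4, 0], [0, 0, 0], 0.0],
    [[0, -0.5, 0], [0, 0, 0], 0.0],
    [[0, -0.5, 0], [0, 0, 0], 0.0],
    [[0, -0.5, 0], [0, 0, 0], 0.0],
    [[0, -0.5, 0], [0, 0, 0], 0.0],
    [[0, -0.5, 0], [0, 0, 0], 0.0],
    [[0, -0.5, 0], [0, 0, 0], 0.0]
  ]
}}

```text
time: 5.2
tool_pos: [0.4456, -0.0007, 0.1157]
ee_rot: [3.133, 0.001, 1.557]
wrist_force: [8.6, -0.7, 1.9]
width: 0.0092
```

Request:
{"api": "apply_moves", "payload": {
  "moves": [
    [[0, -0.1, 0], [0, 0, 0], 0.0],
    [[0, -0.2, 0], [0, 0, 0], 0.0],
    [[0, -0.3, 0], [0, 0, 0], 0.0],
    [[0, -0.3, 0], [0, 0, 0], 0.0],
    [[0, -0.3, 0], [0, 0, 0], 0.0],
    [[0, -0.3, 0], [0, 0, 0], 0.0],
    [[0, -0.3, 0], [0, 0, 0], 0.0],
    [[0, -0.3, 0], [0, 0, 0], 0.0],
    [[0, -0.3, 0], [0, 0, 0], 0.0],
    [[0, -0.3, 0], [0, 0, 0], 0.0]
  ]
}}

```text
time: 6.03
tool_pos: [0.4455, -0.0007, 0.1158]
ee_rot: [3.126, 0.001, 1.556]
wrist_force: [17.3, -2.0, -3.8]
width: 0.009
```

The force rises to 17 N with no further motion, so the drawer is at its stop. I'll relax the pull, release and rise.

Request:
{"api": "apply_moves", "payload": {
  "moves": [
    [[0, 0.2, 0], [0, 0, 0], 0.0],
    [[0, 0.4, 0], [0, 0, 0], 0.0],
    [[0, 0.4, 0], [0, 0, 0], 0.2],
    [[0, 0.4, 0], [0, 0, 0], 0.4],
    [[0, 0.4, 0], [0, 0, 0], 0.4],
    [[0, 0.4, 0], [0, 0, 0], 0.4],
    [[0, 0.4, -2], [0, 0, 0], 0.4],
    [[0, 0.4, -5], [0, 0, 0], 0.4],
    [[0, 0.4, -8], [0, 0, 0], 0.4],
    [[0, 0.4, -11], [0, 0, 0], 0.4]
  ]
}}

```text
time: 6.87
tool_pos: [0.4416, 0.0001, 0.2245]
ee_rot: [-3.138, -0.001, 1.557]
wrist_force: [0.2, 0.0, 0.2]
width: 0.0373
```

Run:
```python
from h import *
from bench import robot,optics
o=robot.get_obs();print(o['time'],o['tool_pos'],o['ee_rot'],o['width'],o['wrist_force'])
for n in ["wrist","scene","side"]:
    c=optics.get_calibration(n);im=optics.snapshot(n);cv2.imwrite(f"pics/{n}2.png",im[:,:,::-1])
    p=[0.6635,-.0066,-.0183]
    print(n,proj(c,cab2w(p,[[-.08,-.04,.106],[-.218,-.065,.118],[-.218,.065,.118]])).round(0))
    if n=="wrist": print(c)
for y in (-.0183,np.pi-.0183): print(rel(o,cab2w(p,[[-.08,-.04,.2]])[0],y))
```

```text
6.8667 [4.41595573e-01 1.25710896e-04 2.24480260e-01] [-3.13810492e+00 -6.89853698e-04  1.55697169e+00] 0.037324189595174015 [0.21523603 0.01254302 0.20769778]
wrist [[487. 244.]
 [327. 277.]
 [328. 120.]]
{'fx': 356.13833833614694, 'fy': 356.13833833614694, 'cx': 320.111997595012, 'cy': 196.2265243070224, 'rvec': array([-2.86841628,  0.02010397,  0.0076615 ]), 'tvec': array([-0.4394565 , -0.02320541,  0.39979845])}
scene [[302. 190.]
 [281. 166.]
 [314. 157.]]
side [[293. 209.]
 [246. 220.]
 [241. 189.]]
(array([-4.33, 14.19,  2.4 ]), array([-0.0033,  0.0022,  1.5753]))
(array([-4.33, 14.19,  2.4 ]), array([-0.0022, -0.0033, -1.5663]))
```

View pics/wrist2.png

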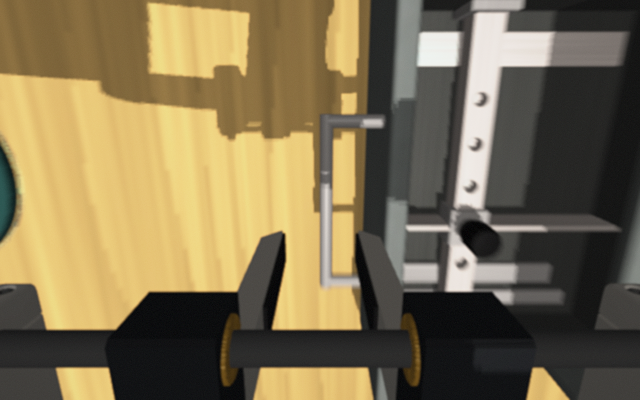

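View pics/side2.png

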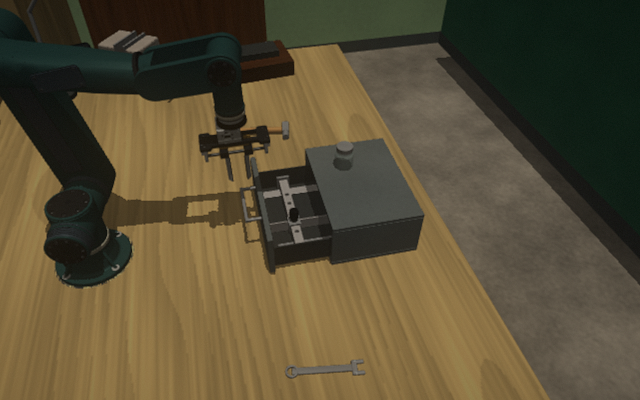

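The wrist view shows the open drawer, with the black knob around (485,238) and the tube holes at (481,99), (475,144), (470,186) and (461,263). I'll zoom in to refine.

Run:
```python
from h import *
im=cv2.imread("pics/wrist2.png")
p=[0.6635,-.0066,-.0183]
a=im[80:290,400:560]; a=cv2.resize(a,None,fx=3.8,fy=2.8*1.357,interpolation=cv2.INTER_CUBIC)
a=cv2.resize(im[170:290,420:540],None,fx=5,fy=5,interpolation=cv2.INTER_CUBIC); cv2.imwrite("pics/w2z.png",a)
c=dict(fx=356.138,fy=356.138,cx=320.112,cy=196.2265,rvec=np.array([-2.86841628,  0.02010397,  0.0076615 ]),tvec=np.array([-0.4394565 , -0.02320541,  0.39979845]))
print(proj(c,cab2w(p,[[-.08,y,.057] for y in (-.08,0,.04,.08)])))
g=cv2.cvtColor(im,cv2.COLOR_BGR2GRAY)[170:290,420:540]
m=(g<22).astype(np.uint8);n,l,s,ce=cv2.connectedComponentsWithStats(m)
for i in range(1,n):
    if s[i,4]>150: print(s[i]+[420,170,0,0,0],ce[i]+[420,170])
```

```text
[[460.69113747 261.38218841]
 [469.87654605 185.30523285]
 [474.91793302 143.55059895]
 [480.2987168   98.98495501]]
[461 222  36  31 440] [473.54318182 231.89545455]
```

View pics/w2z.png

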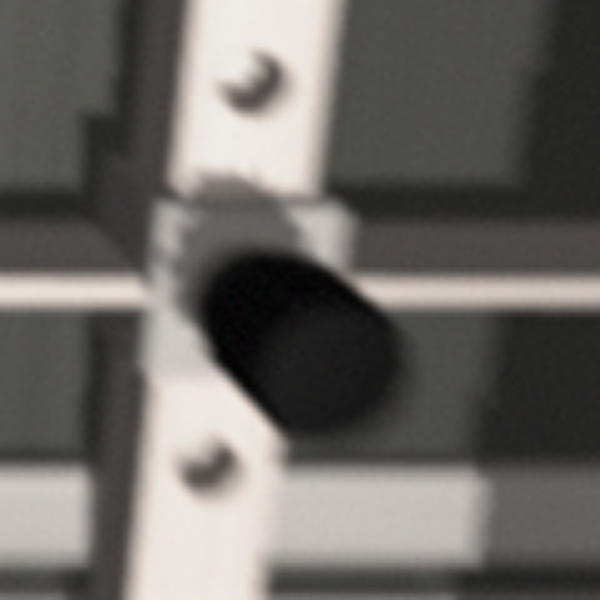

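Hole projections agree with the model within about 1 px, so the knob is at (0.583, -0.045). I'll turn the jaws to cabinet y and go above the knob.

Request:
{"api": "apply_moves", "payload": {
  "moves": [
    [[-4.3, 14.2, 0], [0, 0, -1.1], 0.55],
    [[-4.3, 14.2, 0], [0, 0, -1.1], 0.55],
    [[-4.3, 14.2, 0], [0, 0, -1.1], 0.55],
    [[-4.3, 14.2, 0], [0, 0, -1.1], 0.55],
    [[-4.3, 14.2, 0], [0, 0, -1.1], 0.55],
    [[-4.3, 14.2, 0], [0, 0, -1.1], 0.55],
    [[-4.3, 14.2, 0], [0, 0, -1.1], 0.55],
    [[-4.3, 14.2, 0], [0, 0, -1.1], 0.55],
    [[-4.3, 14.2, 0], [0, 0, -1.1], 0.55],
    [[-4.3, 14.2, 0], [0, 0, -1.1], 0.55]
  ]
}}

```text
time: 7.85
tool_pos: [0.583, -0.0449, 0.2216]
ee_rot: [-3.14, -0.005, 2.658]
wrist_force: [1.0, 0.2, -0.4]
width: 0.0513
```

Run:
```python
from h import *
from bench import robot,optics
o=robot.get_obs();print(o['time'],o['tool_pos'],o['ee_rot'],o['width'],o['wrist_force'])
p=[0.6635,-.0066,-.0183]
print(rel(o,cab2w(p,[[-.08,-.04,.18]])[0],np.pi-.0183))
```

```text
7.85 [ 0.58296809 -0.04487323  0.22157083] [-3.14009079 -0.00510397  2.65847167] 0.051250279582053256 [ 1.02457021  0.16749486 -0.42645048]
(array([-0.02, -0.03,  4.16]), array([-3.000e-04, -5.400e-03, -4.648e-01]))
```

Request:
{"api": "apply_moves", "payload": {
  "moves": [
    [[0, 0, 1], [0, 0, -0.12], 0.55],
    [[0, 0, 2], [0, 0, -0.24], 0.55],
    [[0, 0, 3], [0, 0, -0.36], 0.55],
    [[0, 0, 4], [0, 0, -0.465], 0.55],
    [[0, 0, 4.2], [0, 0, -0.465], 0.55],
    [[0, 0, 4.2], [0, 0, -0.465], 0.55],
    [[0, 0, 4.2], [0, 0, -0.465], 0.55],
    [[0, 0, 4.2], [0, 0, -0.465], 0.55],
    [[0, 0, 4.2], [0, 0, -0.465], 0.55],
    [[0, 0, 4.2], [0, 0, -0.465], 0.55]
  ]
}}

```text
time: 8.68
tool_pos: [0.5845, -0.0452, 0.1832]
ee_rot: [-3.141, 0.001, 3.121]
wrist_force: [0.1, -0.4, 0.6]
width: 0.0517
```

Run:
```python
from h import *
from bench import robot,optics
o=robot.get_obs();print(o['time'],o['tool_pos'],o['ee_rot'],o['width'],o['wrist_force'])
p=[0.6635,-.0066,-.0183]
print(rel(o,cab2w(p,[[-.08,-.04,.09]])[0],np.pi-.0183))
n="wrist"
c=optics.get_calibration(n);im=optics.snapshot(n);cv2.imwrite(f"pics/{n}3.png",im[:,:,::-1])
print(n,proj(c,cab2w(p,[[-.08,-.04,.106],[-.08,-.053,.106],[-.08,-.027,.106],[-.08,0,.057],[-.08,-.08,.057],[-.08,.04,.057]])).round(0))
c=optics.get_calibration("side");im=optics.snapshot("side")
cv2.imwrite("pics/side3.png",cv2.resize(im[120:270,200:400,::-1],None,fx=4,fy=4,interpolation=cv2.INTER_CUBIC))
```

```text
8.6833 [ 0.58451481 -0.04519288  0.1832261 ] [-3.14149582e+00  1.32140289e-03  3.12085202e+00] 0.05165286506049981 [ 0.13537982 -0.37135173  0.63646581]
(array([0.19, 0.  , 9.32]), array([-0.0001,  0.0013, -0.0024]))
wrist [[320. 210.]
 [302. 210.]
 [338. 210.]
 [367. 192.]
 [273. 192.]
 [414. 192.]]
```

View pics/wrist3.png

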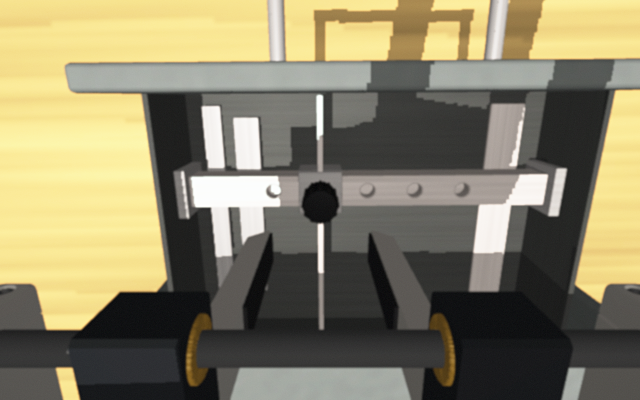

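View pics/side3.png

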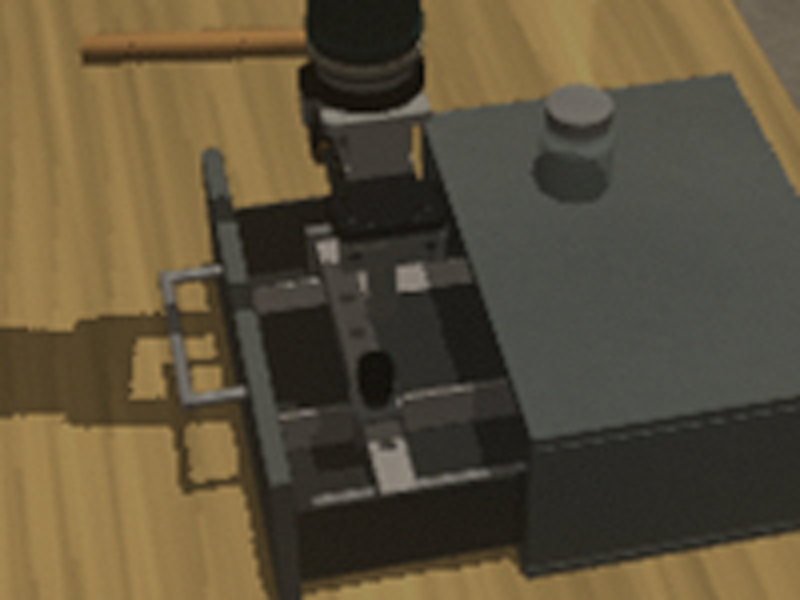

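The knob is at column 320, centred between the jaws, and the next hole is at (367,190) as predicted. I'll descend.

Request:
{"api": "apply_moves", "payload": {
  "moves": [
    [[0.1, 0, 1.5], [0, 0, 0], 0.55],
    [[0.1, 0, 3], [0, 0, 0], 0.55],
    [[0.1, 0, 4.5], [0, 0, 0], 0.55],
    [[0.1, 0, 6], [0, 0, 0], 0.55],
    [[0.1, 0, 7.2], [0, 0, 0], 0.55],
    [[0.1, 0, 8.2], [0, 0, 0], 0.55],
    [[0.1, 0, 8.8], [0, 0, 0], 0.55],
    [[0.1, 0, 9], [0, 0, 0], 0.55],
    [[0.1, 0, 9], [0, 0, 0], 0.55],
    [[0.1, 0, 9], [0, 0, 0], 0.55]
  ]
}}

```text
time: 9.62
tool_pos: [0.5837, -0.0452, 0.0932]
ee_rot: [-3.141, 0.001, 3.122]
wrist_force: [-0.4, 0.6, 0.5]
width: 0.0518
```

Run:
```python
from h import *
from bench import robot,optics
o=robot.get_obs();print(o['time'],o['tool_pos'],o['ee_rot'],o['width'],o['wrist_force'])
p=[0.6635,-.0066,-.0183]
print(rel(o,cab2w(p,[[-.08,-.04,.09]])[0],np.pi-.0183))
n="wrist"
c=optics.get_calibration(n);im=optics.snapshot(n);cv2.imwrite(f"pics/{n}4.png",im[:,:,::-1])
```

```text
9.6167 [ 0.58370987 -0.04520289  0.09320137] [-3.14144214e+00  1.29756976e-03  3.12177444e+00] 0.05180816563810041 [-0.41101373  0.56044246  0.51146738]
(array([0.09, 0.01, 0.32]), array([-0.0002,  0.0013, -0.0015]))
```

View pics/wrist4.png

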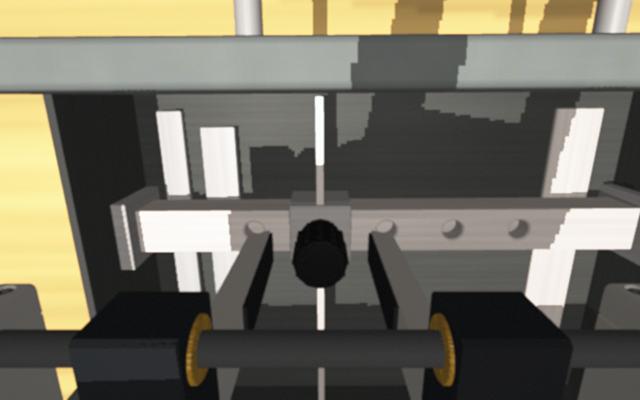

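The knob stands between the open fingers at (320,255). I'll lower 3 mm more and close.

Request:
{"api": "apply_moves", "payload": {
  "moves": [
    [[0.05, 0, 0.3], [0, 0, 0], 0.55],
    [[0.05, 0, 0.3], [0, 0, 0], 0.0],
    [[0.05, 0, 0.3], [0, 0, 0], 0.0],
    [[0.05, 0, 0.3], [0, 0, 0], 0.0],
    [[0.05, 0, 0.3], [0, 0, 0], 0.0],
    [[0.05, 0, 0.3], [0, 0, 0], 0.0],
    [[0.05, 0, 0.3], [0, 0, 0], 0.0],
    [[0.05, 0, 0.3], [0, 0, 0], 0.0],
    [[0.05, 0, 0.3], [0, 0, 0], 0.0],
    [[0.05, 0, 0.3], [0, 0, 0], 0.0]
  ]
}}

```text
time: 10.5
tool_pos: [0.5828, -0.0451, 0.0896]
ee_rot: [-3.142, 0.0, 3.122]
wrist_force: [0.2, -0.1, 0.7]
width: 0.0258
```

Run:
```python
from h import *
from bench import robot,optics
o=robot.get_obs();print(o['time'],o['tool_pos'],o['ee_rot'],o['width'],o['wrist_force'],o['wrist_torque'])
```

```text
10.5 [ 0.58277795 -0.04514576  0.08959854] [-3.14158102e+00  2.31013385e-04  3.12175856e+00] 0.02577325404508502 [ 0.18025684 -0.09846895  0.73292628] [ 0.02773778  0.04371005 -0.01197956]
```

Gripped: width 25.8 mm. Now lift.

Request:
{"api": "apply_moves", "payload": {
  "moves": [
    [[0, 0, -0.2], [0, 0, 0], 0.0],
    [[0, 0, -0.4], [0, 0, 0], 0.0],
    [[0, 0, -0.6], [0, 0, 0], 0.0],
    [[0, 0, -0.8], [0, 0, 0], 0.0],
    [[0, 0, -1.0], [0, 0, 0], 0.0],
    [[0, 0, -1.2], [0, 0, 0], 0.0],
    [[0, 0, -1.4], [0, 0, 0], 0.0],
    [[0, 0, -1.5], [0, 0, 0], 0.0],
    [[0, 0, -1.5], [0, 0, 0], 0.0],
    [[0, 0, -1.5], [0, 0, 0], 0.0]
  ]
}}

```text
time: 11.33
tool_pos: [0.5827, -0.0451, 0.1042]
ee_rot: [3.142, -0.0, 3.122]
wrist_force: [3.3, -0.6, -8.8]
width: 0.0257
```

Run:
```python
from h import *
from bench import robot,optics
o=robot.get_obs();print(o['time'],o['tool_pos'],o['ee_rot'],o['width'],o['wrist_force'],o['wrist_torque'])
n="wrist"
c=optics.get_calibration(n);im=optics.snapshot(n);cv2.imwrite(f"pics/{n}5.png",im[:,:,::-1])
```

```text
11.3333 [ 0.58265487 -0.04514955  0.1041818 ] [ 3.14156636e+00 -2.02432098e-04  3.12177427e+00] 0.025650222129080566 [ 3.28919354 -0.57971988 -8.82334918] [-0.20664673 -0.80936868 -0.01836815]
```

View pics/wrist5.png

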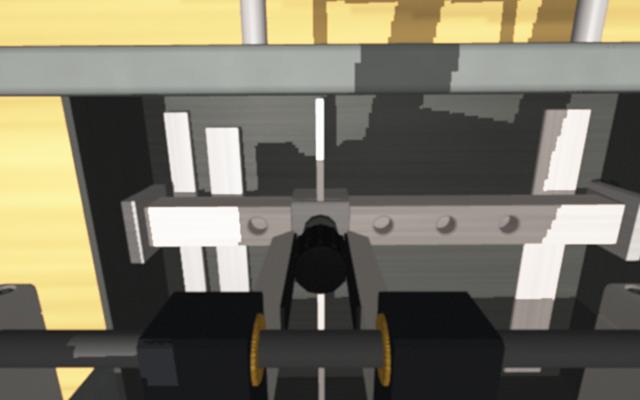

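Lifted 14.6 mm, and the 8.8 N force matches the spring. Slide left 40 mm.

Request:
{"api": "apply_moves", "payload": {
  "moves": [
    [[0, 0.3, 0], [0, 0, 0], 0.0],
    [[0, 0.8, 0], [0, 0, 0], 0.0],
    [[0, 1.4, 0], [0, 0, 0], 0.0],
    [[0, 2.0, 0], [0, 0, 0], 0.0],
    [[0, 2.6, 0], [0, 0, 0], 0.0],
    [[0, 3.2, 0], [0, 0, 0], 0.0],
    [[0, 3.7, 0], [0, 0, 0], 0.0],
    [[0, 4.0, 0], [0, 0, 0], 0.0],
    [[0, 4.0, 0], [0, 0, 0], 0.0],
    [[0, 4.0, 0], [0, 0, 0], 0.0]
  ]
}}

```text
time: 12.22
tool_pos: [0.5832, -0.004, 0.1043]
ee_rot: [3.14, -0.001, 3.123]
wrist_force: [2.8, 1.2, -9.9]
width: 0.0253
```

Run:
```python
from h import *
from bench import robot,optics
o=robot.get_obs();print(o['time'],o['tool_pos'],o['ee_rot'],o['width'],o['wrist_force'],o['wrist_torque'])
n="wrist"
c=optics.get_calibration(n);im=optics.snapshot(n);cv2.imwrite(f"pics/{n}6.png",im[:,:,::-1])
```

```text
12.2167 [ 0.58324395 -0.00403254  0.10433542] [ 3.13987719e+00 -6.42776265e-04  3.12255886e+00] 0.025338001502800345 [ 2.76646923  1.1700389  -9.87021489] [ 0.17720231 -0.61105067 -0.02663427]
```

View pics/wrist6.png

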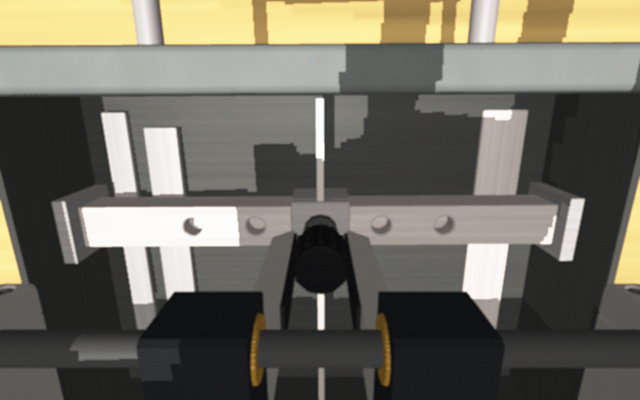

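Run:
```python
from bench import robot
o=robot.get_obs();print(o['time'],o['tool_pos'],o['wrist_force'],o['qvel'].round(3))
```

```text
12.2667 [ 0.58325624 -0.00430369  0.10432396] [ 2.9510326   1.7357024  -9.33111334] [-0.006  0.     0.002 -0.006  0.    -0.   ]
```

Request:
{"api": "apply_moves", "payload": {
  "moves": [
    [[0, -0.04, 0], [0, 0, 0], 0.0],
    [[0, -0.04, 0], [0, 0, 0], 0.0],
    [[0, -0.04, 0.2], [0, 0, 0], 0.0],
    [[0, -0.04, 0.4], [0, 0, 0], 0.0],
    [[0, -0.04, 0.6], [0, 0, 0], 0.0],
    [[0, -0.04, 0.8], [0, 0, 0], 0.0],
    [[0, -0.04, 1.0], [0, 0, 0], 0.0],
    [[0, -0.04, 1.2], [0, 0, 0], 0.0],
    [[0, -0.04, 1.4], [0, 0, 0], 0.0],
    [[0, -0.04, 1.5], [0, 0, 0], 0.0]
  ]
}}

```text
time: 13.1
tool_pos: [0.5834, -0.0055, 0.0896]
ee_rot: [3.142, -0.0, 3.122]
wrist_force: [-1.0, 0.9, -0.5]
width: 0.0257
```

Request:
{"api": "apply_moves", "payload": {
  "moves": [
    [[0, 0, 0], [0, 0, 0], 0.0],
    [[0, 0, 0], [0, 0, 0], 0.0],
    [[0, 0, 0], [0, 0, 0], 0.0],
    [[0, 0, 0.05], [0, 0, 0], 0.0],
    [[0, 0, 0.05], [0, 0, 0], 0.0],
    [[0, 0, 0.05], [0, 0, 0], 0.0],
    [[0, 0, 0.05], [0, 0, 0], 0.0],
    [[0, 0, 0.05], [0, 0, 0], 0.0],
    [[0, 0, 0.05], [0, 0, 0], 0.0],
    [[0, 0, 0.05], [0, 0, 0], 0.0]
  ]
}}

```text
time: 13.93
tool_pos: [0.5837, -0.0056, 0.0896]
ee_rot: [-3.142, 0.001, 3.122]
wrist_force: [-2.9, 1.1, 1.3]
width: 0.0253
```

Run:
```python
from h import *
from bench import robot,optics
o=robot.get_obs();print(o['time'],o['tool_pos'],o['ee_rot'],o['width'],o['wrist_force'],o['wrist_torque'])
n="wrist"
c=optics.get_calibration(n);im=optics.snapshot(n);cv2.imwrite(f"pics/{n}7.png",im[:,:,::-1])
im=optics.snapshot("side")
cv2.imwrite("pics/side7.png",cv2.resize(im[120:270,200:400,::-1],None,fx=4,fy=4,interpolation=cv2.INTER_CUBIC))
```

```text
13.9333 [ 0.5837027  -0.00557446  0.08959808] [-3.14153678e+00  7.90675547e-04  3.12176537e+00] 0.025299625502059737 [-2.87546856  1.14487988  1.2920921 ] [0.29376949 0.58747696 0.01811254]
```

View pics/wrist7.png

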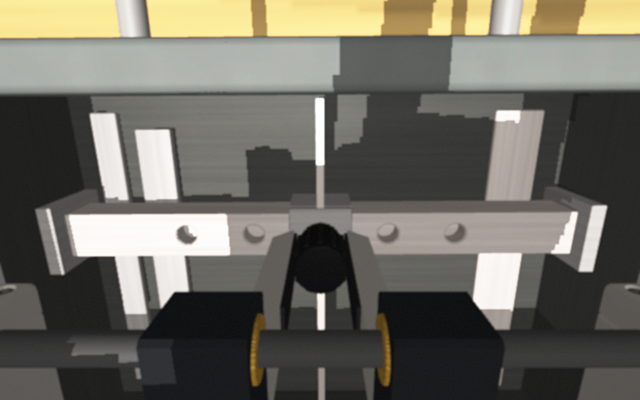

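View pics/side7.png

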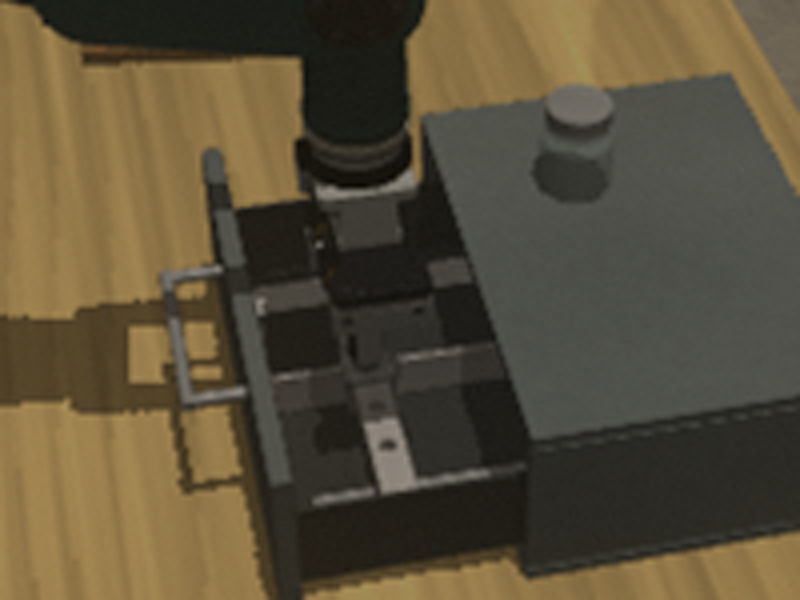

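The pin is down: z is back to 0.0896, and the pad moved 39.6 mm. A 2.9 N push towards closing shows on the drawer, so I'll bias it gently towards the open stop.

Request:
{"api": "apply_moves", "payload": {
  "moves": [
    [[0.05, 0, 0], [0, 0, 0], 0.0],
    [[0.1, 0, 0], [0, 0, 0], 0.0],
    [[0.15, 0, 0], [0, 0, 0], 0.0],
    [[0.2, 0, 0], [0, 0, 0], 0.0],
    [[0.2, 0, 0], [0, 0, 0], 0.0],
    [[0.2, 0, 0], [0, 0, 0], 0.0],
    [[0.2, 0, 0], [0, 0, 0], 0.0],
    [[0.2, 0, 0], [0, 0, 0], 0.0],
    [[0.2, 0, 0], [0, 0, 0], 0.0],
    [[0.2, 0, 0], [0, 0, 0], 0.0]
  ]
}}

```text
time: 14.87
tool_pos: [0.5831, -0.0055, 0.0896]
ee_rot: [3.142, 0.004, 3.122]
wrist_force: [5.5, 0.8, -0.8]
width: 0.0255
```

Run:
```python
from bench import robot
o=robot.get_obs();print(o['time'],o['tool_pos'],o['ee_rot'],o['width'],o['wrist_force'],o['qvel'].round(3))
```

```text
14.8667 [ 0.58309649 -0.00554716  0.08960425] [3.14157379 0.004024   3.12173537] 0.025477563628285318 [ 5.54433191  0.75483676 -0.84404682] [ 0.001 -0.002 -0.    -0.    -0.001 -0.   ]
```

Request:
{"api": "apply_moves", "payload": {
  "moves": [
    [[0, 0, 0.05], [0, 0, 0], 0.0],
    [[-0.03, 0, 0.1], [0, 0, 0], 0.0],
    [[-0.03, 0, 0.1], [0, 0, 0], 0.0],
    [[-0.03, 0, 0.1], [0, 0, 0], 0.0],
    [[-0.03, 0, 0.1], [0, 0, 0], 0.0],
    [[-0.03, 0, 0.1], [0, 0, 0], 0.0],
    [[-0.03, 0, 0.1], [0, 0, 0], 0.0],
    [[-0.03, 0, 0.1], [0, 0, 0], 0.0],
    [[-0.03, 0, 0.1], [0, 0, 0], 0.0],
    [[-0.03, 0, 0.1], [0, 0, 0], 0.0]
  ]
}}

```text
time: 15.7
tool_pos: [0.5831, -0.0056, 0.0896]
ee_rot: [-3.141, 0.004, 3.122]
wrist_force: [3.5, 1.3, 4.7]
width: 0.0255
```

Run:
```python
from h import *
from bench import robot,optics
o=robot.get_obs();print(o['time'],o['tool_pos'],o['ee_rot'],o['width'],o['wrist_force'],o['qvel'].round(3))
c=optics.get_calibration("wrist");im=optics.snapshot("wrist");cv2.imwrite("pics/wrist8.png",im[:,:,::-1])
im=optics.snapshot("scene");cv2.imwrite("pics/scene8.png",im[:,:,::-1])
p=[0.6635,-.0066,-.0183]
print(proj(c,cab2w(p,[[-.08,y,.057] for y in (-.08,-.04,0,.04,.08)]+[[-.16,0,.146],[-.176,0,.146]])).round(1))
```

```text
15.7 [ 0.58313596 -0.00558169  0.08955902] [-3.14147344  0.00384046  3.1217724 ] 0.025522031700590718 [3.46332963 1.31589447 4.72221101] [-0.    -0.001  0.    -0.    -0.001  0.   ]
[[186.2 236.5]
 [253.4 236.3]
 [320.5 236.2]
 [387.6 236. ]
 [454.8 235.9]
 [320.4  98.7]
 [320.2  39.7]]
```

View pics/wrist8.png

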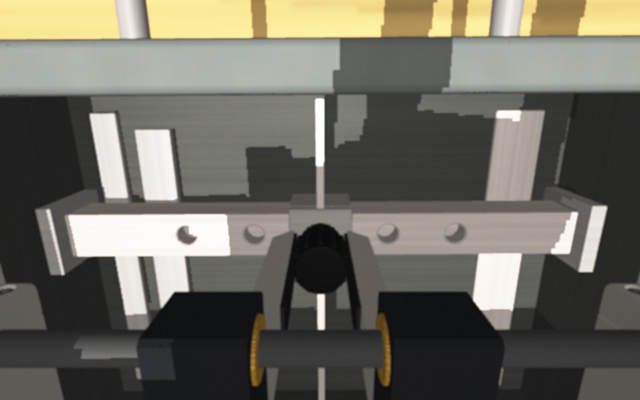

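View pics/scene8.png

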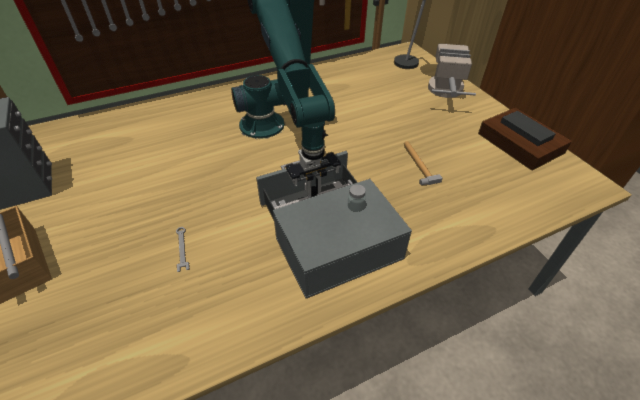

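Two holes are visible either side of the sleeve (187, 254 | 388, 455), so the sleeve sits on the middle hole. The drawer is at its stop, and the bystanders look unmoved. Handing in.

Run:
```python
from bench import robot,job
print(job.close_job()); o=robot.get_obs();print(o['time'],o['tool_pos'],o['width'],o['wrist_force'])
```

```text
the job is handed in; nothing more can be done
None
the job is handed in; nothing more can be done
```

I pulled the drawer out to its stop and moved the divider one hole to the left. I handed the job in at about 16 s, still gripping the knob with the pin down.

**Drawer:** Pulling on the handle, the force rose to 17 N with no more travel, so it was at the stop. After the pin went down I measured a 2.9 N push towards closing. I changed it to a gentle pull towards open, which read 3.5 N at the last check, and the final image still shows the drawer fully out.

**Divider:**
- **Lift:** I raised the knob 14.6 mm against 8.8 N, which matches the spring.
- **Slide:** It moved about 39.6 mm. The last wrist picture shows the sleeve on the middle hole, with two free holes on each side.
- **Pin:** The knob's height came back to its starting value (TCP z 0.0896 m) and did not change under a 4.7 N downward push, so the pin is fully seated.

**Bystanders:** The hammer, the wrench and the jar look unmoved in the last scene picture; I did not measure them.

No check failed or disagreed. The hand-in gave no verdict, and I could not read the state afterwards.

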